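# Vent the stone steamer and take its filler cap off

## Task

Get the bench-top steam cleaner ready for refilling: first bleed it by turning the black spring-loaded vent knob clockwise right to its stop, hold it there for about a second then let go so that it springs back. Then unscrew the round black filler cap, whose thread may be left- or right-handed on this machine (try one way, and if it does not give, the other), and lift it off. Finish with the gripper still holding the cap up, about ten centimetres straight above the filler, and leave everything else on the desk where it is.

Things in the scene. Friction and masses are not known exactly. Their poses are not given: they have to be found in the camera images.
- steamer: the fixed stainless steam cleaner, 200 (x) x 270 (y) mm, flat deck 150 mm above the table; origin at the table under its centre, z up. On the deck, in its frame (mm): filler cap at x -5, y +68; vent knob at x -5, y -68; pressure gauge at x +68, y 0, 50 high; safety valve at x +70, y -90, 34 high. Its nozzle points to -x.
- vent (a joint): angle of the vent knob, rad: 0 at rest, growing clockwise seen from above to the stop at 1.2. A spring always drives it back to 0: 0.08 N m at rest, 0.32 N m at the stop.
- vent_grip (a point): grip point of the vent knob, on its vertical axis, 188 mm above the table (38 above the deck). The knob is a black bar 46 mm long (this point's x, turning with the knob), 13 mm thick (its y), 26 mm tall, from 14 mm below to 12 mm above this point, on a round skirt 38 mm across. z up.
- cap: the loose filler cap, 140 g, closed at the start: fluted black round grip 44 to 47 mm across, from 6 to 36 mm above the origin, on a flange 57 mm across, 6 mm thick; below it a brass stem 22 mm across, 33 mm long, with two lugs (35 mm across). Origin on its axis at the flange's underside; z up; x along the low rib across its top, parallel to the steamer's x when closed.
- cap_grip (a point): point on the cap's axis 28 mm above its origin, a good height for the TCP (fingertips just above the flange). Twisting it here the wrong way meets a stop within 0.1 rad: the torque then climbs to 0.7 N m or more, until the cap slips round in a firm 110 N grip. The right way it turns with under 0.2 N m.
- filler_seat (a point): centre of the filler's mouth, top of the brass neck, 160 mm above the table: the closed cap's origin is here. Quick thread, its hand hidden: opens counter-clockwise from above if right-handed, clockwise if left-handed; the cap climbs 4 mm in opening, lifts free from 1.15 rad and stops at 1.3 rad, still free. Turned back it closes; pulled while closed it stays.
- scoop: bystander: steel stone scoop, open tray 75 x 60 x 23 mm with a 70 mm flat handle to its -x; origin under the tray
- loupe: bystander: folded black loupe, about 60 x 27 x 19 mm; origin under it
- tweezers: bystander: steel tweezers lying on the deck near its -x edge, 150 mm long along x, 8 mm high; origin under the middle
- gem_jar: bystander: small glass jar with aluminium lid, 48 mm across, 45 mm high; origin under it
- glass_a: bystander: drinking glass, 68 mm across, 95 mm high, on the wooden tray; origin under it
- glass_b: bystander: drinking glass, the same as glass_a
- carafe: bystander: water carafe, 86 mm across, 215 mm high, on the wooden tray; origin under it
Not all that is in view belongs to the job. Leave any green or turquoise look-alike of the cap alone.

How it is judged:
By the outcome, as a careful person would: the job done as asked, in the order asked, and still so for the second after the job is handed in, while the arm keeps its last pose, push and grip.
It also fails if it takes over 51 s, if anything falls off the work surface, if the arm or the gripper's body presses on something with over 40 N, if the wrist force passes 120 N, or if a joint passes its speed limit or range.

## Robot

A 7-joint arm with a two-finger parallel gripper is mounted at the origin on the work surface. World frame = base frame: x ahead of the robot, y to its left, z up, the work surface at z = 0. Lengths are in mm, angles in rad, forces in N, time in s.
With the tool pointing down it reaches from about 400 to 875 mm from the base axis. Payload 6.5 kg.
Tool frame: the origin (TCP) lies between the finger pads, 19 mm behind the fingertips; this is the grasp point; z points along the fingers, y is the line along which they close (so a half turn about z gives the same grasp; the last joint's range is limited). The gripper opens to 85 mm and grips with 20 to 120 N. Pads are 22 mm wide; open, the fingers measure 114 mm over their backs; the gripper's body (76 mm by 85 mm) begins 54 mm behind the grasp point. The pads swing forward as they close: fully open they stand 13 mm farther back than shut.
Start: joints at [-1.239, 0.536, -0.004, 1.538, 0.003, 1.067, -0.071], TCP at [251.798, 599.239, 249.99] pointing down, gripper open.
Joint ranges: [-2.7, 2.7], [-0.37, 2.16], [-1.27, 1.26], [0.24, 2.4], [-1.31, 4.45], [0.19, 1.91], [-2.76, 2.76]. Speed limits (rad/s): [2.39, 2.39, 3.14, 3.14, 3.14, 3.14, 3.14].

## Interface

Orientations are given as a unit quaternion [w, x, y, z].
In Python, from plant import arm, grab_frame, camera_info, job, cut_out gives the robot as it stands. The module is installed in compiled form; this text tells all that it offers.
- The arm moves only by the tool pendant, called after "Emit:" as name(argument=value, ...) on one line, values as JSON. Schema: {"type":"object","properties":{"offsets":{"type":"object","properties":{"dx":{"type":"array","items":{"type":"number"},"minItems":1,"maxItems":10},"dy":{"type":"array","items":{"type":"number"},"minItems":1,"maxItems":10},"dz":{"type":"array","items":{"type":"number"},"minItems":1,"maxItems":10},"yaw":{"type":"array","items":{"type":"number"},"minItems":1,"maxItems":10}},"additionalProperties":false,"required":["dx","dy","dz","yaw"]},"aperture":{"type":"number"},"clamp_n":{"type":"number"},"only":{"type":"string"},"quiet":{"type":"boolean"},"lines":{"type":"string"}},"required":["offsets"],"additionalProperties":false}. offsets is an object with one list for each field, all of the same length, 1 to 10, a row being the entries at one place: dx, dy, dz (the shift in mm), yaw (a turn about the tool's z in rad); each row shifts and turns the commanded pose from where the row before left it, along the tool's axes as they then stand; what a row does not reach is not made up. A row lasts 1/10 s, in which the tool goes at most 50 mm and 0.15 rad, less where a joint would pass 70% of its speed; a pose out of reach is approached as far as the arm can. aperture is the finger opening in mm, set as the call begins (left out keeps the last). The fingers move at their own pace and stop on an object; clamp_n is the grip in N (left out, the last holds). Time passes only in rows, so rows that do not move let the fingers close. The tool returns the time, the measured TCP pose, the force, the opening and the grip force at its end. only (a regular expression) keeps the lines of the reply that match it, lines (a string "A,B") keeps lines A to B, and quiet returns only ok. Input that does not fit is refused with a message, and nothing moves.
- arm.state(): the state, without advancing time (a new reading comes with each control period).
- grab_frame(name): name is "scene" or "top" or "wrist"; returns (picture, depth): 384x512x3 uint8, red, green, blue; 384x512 float32, mm along the optical axis (not along the pixel's ray), 0 where there is no reading.
- camera_info(name): a dict with "camera_matrix" (3x3 intrinsics, pixels), "k1" (the pictures are not rectified: a ray, as slopes to the right and down, at radius r is drawn at 1 + k1 r^2 times it, then the intrinsics apply), "camera_from_world" (4x4, takes a point from world to camera coordinates). Camera axes: x right, y up, looking along -z (the intrinsics and any distortion apply to the point x, -y, -z); pixel columns grow to the right and rows downward; lengths in mm; the calibration is good to about 2 mm. A picture is of the moment at which its call begins: read the wrist's pose just before it. camera_info takes no time and is no camera call; for the wrist camera it gives the pose at the moment of the call.
- job.job_done(): hands the job in; it is judged then, once.
Trained networks look in the newest picture that a camera, given by its name, has taken for a name from the list of things; names that differ only in an ending like _2 or _b are one class to them, and where a whole thing is asked for, a point or a joint stands for the part that bears it (a point fixed in the world has none). Each returns a list of dicts, best first, with "conf" (0 to 1); they miss things now and then, are a little off and sometimes report something else, mostly with a low value. They report only what shows in the picture. A call takes as long as a camera call. They do not tell look-alikes from the thing itself.
- cut_out(camera, target): "region" (384x512 bool, what is visible of it) and "xy" ([column, row] in pixels, amid what is visible of it).
The state is a dict: "t": time; "joint_positions": joint angles; "joint_velocities": joint speeds; "effort": joint torques, N m; "eef_pos": TCP position; "eef_rot": TCP orientation; "ft_force": force on the tool from outside, world axes, zero at the start; "moment": the same for the moment, N m; "gripper_width": finger opening in mm; "finger_force": force on a finger pad.
Only numpy, scipy, OpenCV 4.12 (cv2) and the standard library are available. Lean on these libraries where they do the work, as an engineer would, in place of code of your own. Each camera call takes 0.05 s, during which the arm holds its last target. There are 200 camera calls.

## Working session

There is one attempt and no reset: what is moved stays moved. The work goes in short steps, Python scripts to look and compute and a tool call to move; the robot and the scene stay as the last step left them, time stands still between calls to the robot, and variables do not carry over. Pictures are saved under pics/ and viewed, at most 10 in all, crops included, and the job is handed in when it is done.

```bash
mkdir -p pics
```

Create h.py:
```python
import numpy as np, cv2
from plant import arm, grab_frame, camera_info, cut_out
def snap(n,f=None):
    p,d=grab_frame(n)
    if f: cv2.imwrite('pics/'+f,p[:,:,::-1])
    return p,d,camera_info(n)
def ray(ci,uv):
    K=np.array(ci['camera_matrix']);T=np.array(ci['camera_from_world'])
    q=cv2.undistortPoints(np.array([[uv]],float),K,np.array([ci['k1'],0,0,0.]))[0,0]
    R=T[:3,:3];return -R.T@T[:3,3], R.T@np.array([q[0],-q[1],-1.])
def pt(ci,uv,depth):
    o,v=ray(ci,uv);return o+v*depth
def atz(ci,uv,z):
    o,v=ray(ci,uv);return o+v*(z-o[2])/v[2]
def cloud(ci,d,reg):
    r,c=np.nonzero(reg&(d>0))
    K=np.array(ci['camera_matrix']);T=np.array(ci['camera_from_world'])
    q=cv2.undistortPoints(np.stack([c,r],1).astype(float)[:,None],K,np.array([ci['k1'],0,0,0.]))[:,0]
    z=d[r,c];P=np.stack([q[:,0]*z,-q[:,1]*z,-z],1)
    return (P-T[:3,3])@T[:3,:3]
```

Run:
```python
from h import *
np.set_printoptions(precision=1,suppress=True)
for n in('top','scene'):
    p,d,ci=snap(n,n+'0.png')
    for t in('cap','vent','steamer','tweezers'):
        for r in cut_out(n,t)[:3]:
            P=cloud(ci,d,r['region'])
            print(n,t,round(r['conf'],2),r['xy'],len(P),np.median(P,0) if len(P) else '', np.percentile(P,[3,97],axis=0).ravel() if len(P) else '')
print(arm.state())
```

```text
top cap 0.96 [328.0, 220.8] 420 [527.6 -76.2 194.4] [ 504.8 -104.2  149.7  555.7  -55.3  199.6]
top cap 0.87 [317.6, 158.3] 302 [700.6 -76.2  66.4] [ 681.9 -101.5   35.7  725.8  -55.3   72.4]
top cap 0.71 [267.5, 245.5] 289 [462.1  73.4  67.7] [437.3  49.9  36.9 485.4  94.   73.1]
top vent 0.55 [384.2, 226.7] 206 [ 504.8 -210.1  192.5] [ 484.8 -232.7  155.3  523.9 -199.8  201.5]
top steamer 0.7 [352.9, 225.8] 7948 [ 515.2 -146.1  150. ] [ 417.  -277.3  121.8  621.4  -15.9  191.5]
top tweezers 0.57 [366.6, 256.2] 7 [ 434.5 -167.2  157.2] [ 434.2 -170.9  154.8  437.  -163.6  159.6]
top tweezers 0.42 [326.5, 214.8] 405 [527.4 -75.4 194.5] [ 504.8 -100.   161.9  553.5  -54.9  199.7]
scene cap 0.83 [191.3, 170.4] 332 [545.  -79.3 186. ] [ 518.2 -103.9  160.4  557.2  -57.6  198.4]
scene cap 0.63 [248.0, 188.3] 289 [475.3  74.3  57.4] [447.5  49.2   5.4 489.3  94.5  72.3]
scene cap 0.57 [383.0, 183.8] 406 [477.7 484.2  79.9] [444.6 467.8  21.7 504.9 524.2 106.8]
scene vent 0.47 [147.7, 161.2] 189 [ 512.1 -211.4  182.4] [ 449.7 -239.4  148.8  530.6 -199.   200.5]
scene vent 0.35 [155.1, 251.7] 230 [ 693.8 -185.6   17.3] [ 665.8 -206.7   -0.4  718.6 -167.3   21.5]
scene steamer 0.72 [170.1, 192.0] 7128 [ 593.6 -151.4  147.8] [ 441.2 -281.7   25.2  638.   -15.5  187.2]
scene tweezers 0.44 [186.4, 157.4] 174 [ 447.2 -103.9  154.2] [ 436.6 -164.6  147.8  462.6  -43.5  158.5]
{'t': 0.5, 'joint_positions': array([-1.2,  0.5, -0. ,  1.5,  0. ,  1.1, -0.1]), 'joint_velocities': array([ 0., -0.,  0., -0.,  0., -0., -0.]), 'effort': array([ -0. , -58.3,   1. , -25.9,   0. ,   0. ,   0. ]), 'eef_pos': array([251.8, 599.2, 250. ]), 'eef_rot': array([ 0. ,  0.2,  1. , -0. ]), 'ft_force': array([ 0.4, -0.6, -1.1]), 'moment': array([-0., -0., -0.]), 'finger_force': 0.0, 'gripper_width': 85.19053496550524}
```

```bash
python3 -c "
import cv2,numpy as np
a=cv2.imread('pics/top0.png');b=cv2.imread('pics/scene0.png')
cv2.imwrite('pics/both.png',cv2.resize(np.vstack([a,b]),(800,1200))[:600]);cv2.imwrite('pics/sc.png',cv2.resize(b,(800,600)))"
```

```text
(no output)
```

View pics/both.png

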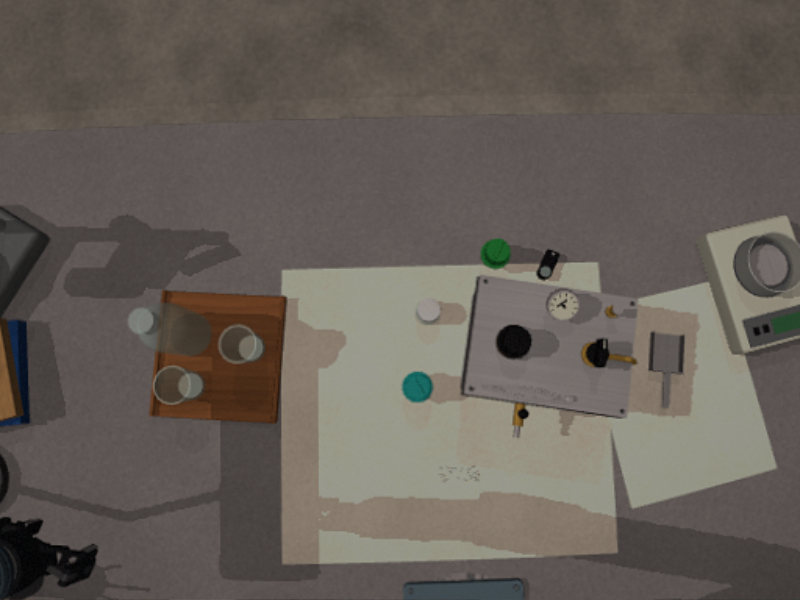

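View pics/sc.png

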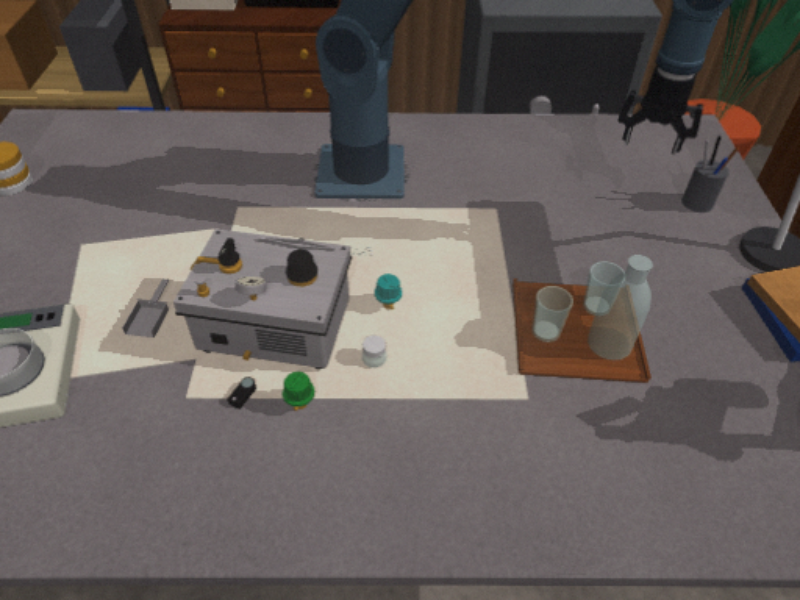

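The top view shows the steamer with its black cap at about (514,342) in the enlarged picture and the vent knob at about (600,352). The green cap at (496,253) and the turquoise one at (417,387) are decoys. The scene view agrees, with the tweezers on the deck's near edge. Next I'll work out the move to a spot over the deck.

Add to h.py:
```python
from scipy.spatial.transform import Rotation as Rn
def tool():
    s=arm.state();q=s['eef_rot'];R=Rn.from_quat([q[1],q[2],q[3],q[0]]).as_matrix();return np.array(s['eef_pos']),R,s
def go(target,ydir=None):
    """tool-axes shift to the target, then turn to bring tool y on ydir (mod pi)"""
    p,R,s=tool();print('shift',np.round(R.T@(np.array(target)-p),1))
    if ydir is not None:
        v=R.T@np.array([np.cos(ydir),np.sin(ydir),0]);a=np.arctan2(-v[0],v[1]);a=(a+np.pi/2)%np.pi-np.pi/2
        print('turn',round(a,3),'j7',round(s['joint_positions'][6],3))
```

Run:
```python
from h import *
p,R,s=tool();print(R.round(3),s['joint_positions'])
go((500,-143,360))
go((500,-143,360),np.pi/2-.145)
T=np.linalg.inv(camera_info('wrist')['camera_from_world']);print(R.T@(T[:3,3]-p),R.T@T[:3,:3])
```

```text
[[-0.922  0.387  0.   ]
 [ 0.387  0.922 -0.   ]
 [-0.    -0.    -1.   ]] [-1.23924705  0.53642816 -0.00437835  1.53790032  0.0025853   1.0673259
 -0.07120703]
shift [-516.3 -588.2 -110. ]
shift [-516.3 -588.2 -110. ]
turn -0.253 j7 -0.071
[  80.79169756   -0.83036767 -123.70203579] [[-9.21918014e-05  9.48234189e-01  3.17571905e-01]
 [ 9.99999454e-01  4.18011438e-04 -9.57833426e-04]
 [-1.04099909e-03  3.17571644e-01 -9.48233709e-01]]
```

Emit:
pendant(offsets={"dx":[0,0,-32,-32,-32,-32,-32,-32,-32,-32],"dy":[0,0,-36.7,-36.7,-36.7,-36.7,-36.7,-36.7,-36.7,-36.7],"dz":[-50,-50,0,0,0,0,0,0,0,0],"yaw":[0,0,0,0,0,0,0,0,0,0]}, aperture=60)

```text
t: 1.5
eef_pos: [374.4, 227.4, 350.3]
eef_rot: [0.0, 0.198, 0.98, 0.0]
ft_force: [0.7, 0.3, 1.4]
gripper_width: 60.2
finger_force: 0.0
```

Emit:
pendant(offsets={"dx":[-32,-32,-32,-32,-32,-32,-32,-32,0,0],"dy":[-36.7,-36.7,-36.7,-36.7,-36.7,-36.7,-36.7,-36.7,0,0],"dz":[0,0,0,0,0,0,0,0,0,0],"yaw":[0,0,0,0,0,0,0,0,-0.126,-0.126]})

```text
t: 2.5
eef_pos: [496.3, -142.3, 349.9]
eef_rot: [-0.0, 0.072, 0.997, -0.0]
ft_force: [0.8, 0.5, -0.1]
gripper_width: 59.8
finger_force: 0.0
```

Create see.py:
```python
import sys
from h import *
np.set_printoptions(precision=1,suppress=True)
p,d,ci=snap('wrist',sys.argv[1])
print(tool()[0],tool()[2]['joint_positions'].round(2))
for t in('cap','vent','steamer','tweezers'):
    for r in cut_out('wrist',t)[:2]:
        P=cloud(ci,d,r['region'])
        if len(P)<5: continue
        zt=np.percentile(P[:,2],95);Q=P[P[:,2]>zt-6][:,:2]
        box=cv2.minAreaRect(Q.astype(np.float32))
        print(t,round(r['conf'],2),r['xy'],len(P),'top',zt,'med',np.median(Q,0),'box',box)
```

```bash
python3 see.py w1.png
```

```text
[ 496.3 -141.3  349.9] [-0.3  0.2  0.5  1.8 -0.1  1.2  1.8]
cap 0.95 [391.6, 113.6] 1229 top 71.24270377800647 med [460.9  71.6] box ((464.1304626464844, 48.562408447265625), (43.549991607666016, 92.56523132324219), 6.872382164001465)
cap 0.85 [313.2, 194.7] 1843 top 198.85590760478817 med [528.8 -82.2] box ((530.4569091796875, -81.47120666503906), (43.45328903198242, 43.0673828125), 50.5926628112793)
vent 0.97 [198.0, 195.1] 955 top 200.77089241274555 med [ 505.8 -213.7] box ((506.8359375, -214.6687774658203), (13.407500267028809, 45.00114440917969), 80.0009765625)
steamer 0.55 [249.5, 172.7] 28810 top 186.08951465765935 med [ 575.9 -170.1] box ((542.1773071289062, -155.21697998046875), (176.42874145507812, 125.17520904541016), 72.617919921875)
steamer 0.44 [195.1, 194.0] 1057 top 200.73439667842294 med [ 506.  -213.7] box ((506.8359375, -214.6687774658203), (13.407500267028809, 45.00114440917969), 80.0009765625)
tweezers 0.58 [283.0, 127.7] 855 top 158.80913521450304 med [ 445.6 -111.1] box ((448.3367919921875, -100.34680938720703), (148.2595977783203, 18.335220336914062), 81.53446197509766)
```

View pics/w1.png

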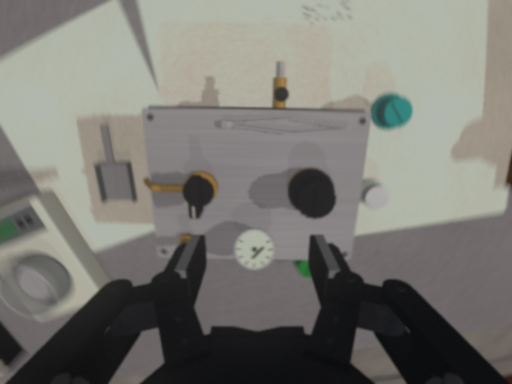

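The wrist view shows the black knob at (198,190), bar pointing along the steamer's x, and the black cap at (312,193). The tweezers are at (283,127) near the front edge. The steamer's yaw comes out at about -0.17.

```bash
python3 -c "
from h import *
go((506.8,-214.5,300),np.radians(80))"
```

```text
shift [-21.3 -72.   50.1]
turn 0.026 j7 1.734
```

Emit:
pendant(offsets={"dx":[-11,-10.3,0,0],"dy":[-36,-36,0,0],"dz":[25,25,0,0],"yaw":[0,0,0.026,0]})

```text
t: 3.15
eef_pos: [506.6, -215.1, 299.5]
eef_rot: [-0.001, 0.088, 0.996, -0.0]
ft_force: [0.7, 0.5, 0.7]
gripper_width: 60.0
finger_force: 0.0
```

```bash
python3 see.py w2.png; python3 -c "
from h import *
go((506.8,-214.5,196),np.radians(80))"
```

```text
[ 507.2 -214.2  300.1] [-0.1  0.3  0.6  1.8 -0.2  1.1  1.9]
cap 0.77 [394.0, 188.7] 2892 top 199.21367288602625 med [528.9 -83.7] box ((529.9182739257812, -81.85012817382812), (43.44304656982422, 42.98951721191406), 84.2927017211914)
cap 0.75 [369.1, 270.0] 260 top 73.52972201519101 med [705.6 -76.5] box ((703.7846069335938, -76.59855651855469), (42.370670318603516, 27.898906707763672), 40.08073425292969)
vent 0.97 [258.8, 189.9] 1367 top 201.34892985429025 med [ 505.6 -215.6] box ((507.41552734375, -215.671630859375), (12.792732238769531, 45.768096923828125), 79.56720733642578)
steamer 0.85 [309.8, 163.3] 40919 top 174.37158097895832 med [ 518.1 -211.4] box ((547.843505859375, -157.76498413085938), (186.59877014160156, 105.81546020507812), 80.2132339477539)
tweezers 0.88 [304.6, 103.0] 329 top 159.24381907350283 med [ 439.4 -157.5] box ((447.9479064941406, -101.41937255859375), (148.22732543945312, 16.353878021240234), 82.52432250976562)
tweezers 0.68 [443.8, 191.2] 207 top 47.45999317879218 med [605.1  59.6] box ((580.4737548828125, 27.84724998474121), (104.82557678222656, 33.14801788330078), 49.4501953125)
shift [  0.8  -1.  104.7]
turn 0.005 j7 1.912
```

View pics/w2.png

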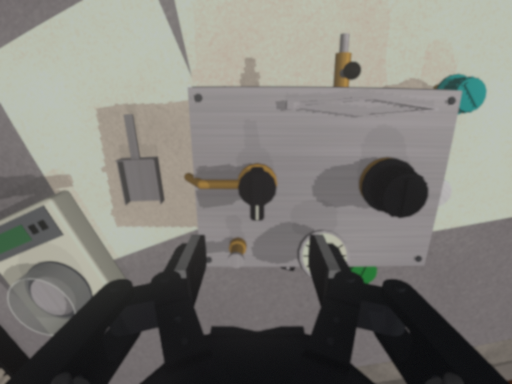

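Knob confirmed at (258,188), about 507, -215, top 200. Descending and gripping.

Emit:
pendant(offsets={"dx":[0,0,0,0,0],"dy":[-1,0,0,0,0],"dz":[35,35,25,9.5,0],"yaw":[0,0,0,0,0]}, aperture=45)

```text
t: 3.9
eef_pos: [506.6, -215.1, 195.0]
eef_rot: [-0.001, 0.085, 0.996, 0.0]
ft_force: [0.3, -0.4, 1.0]
gripper_width: 45.2
finger_force: 0.0
```

Emit:
pendant(offsets={"dx":[0,0,0,0,0,0],"dy":[0,0,0,0,0,0],"dz":[0,0,0,0,0,0],"yaw":[0,0,0,0,0,0]}, aperture=5, clamp_n=100)

```text
t: 4.5
eef_pos: [507.9, -216.0, 197.3]
eef_rot: [0.001, 0.086, 0.996, 0.0]
ft_force: [-1.7, 1.5, 5.8]
gripper_width: 10.9
finger_force: 97.8
```

```bash
python3 -c "
from h import *
s=tool()[2];print(s['moment'].round(2),s['joint_positions'].round(2))"
```

```text
[ 0.21  0.22 -0.07] [-0.07  0.47  0.51  1.87 -0.3   0.87  1.99]
```

Emit:
pendant(offsets={"dx":[0,0,0,0,0,0,0,0,0,0],"dy":[0,0,0,0,0,0,0,0,0,0],"dz":[0,0,0,0,0,0,0,0,0,0],"yaw":[0.13,0.13,0.13,0.13,0.13,0.13,0.13,0.13,0.1,0]})

```text
t: 5.5
eef_pos: [506.8, -217.2, 197.3]
eef_rot: [0.001, 0.611, 0.792, -0.0]
ft_force: [-4.5, -1.1, 9.1]
gripper_width: 10.8
finger_force: 99.0
```

```bash
python3 -c "
from h import *
s=tool()[2];print(s['moment'].round(2),s['joint_positions'].round(2),s['ft_force'].round(1));go((507,-215,196),np.radians(80))"
```

```text
[-0.32  1.02  0.34] [-0.27  0.55  0.81  1.88 -0.5   0.91  1.03] [-4.5 -1.1  9.1]
shift [2.1 0.8 1.3]
turn -1.14 j7 1.029
```

Emit:
pendant(offsets={"dx":[0,0,0,0],"dy":[0,0,0,0],"dz":[0,0,0,0],"yaw":[0.06,0.03,0.03,0]})

```text
t: 5.9
eef_pos: [506.6, -217.2, 197.3]
eef_rot: [0.001, 0.655, 0.756, -0.001]
ft_force: [-5.2, -2.1, 9.1]
gripper_width: 11.0
finger_force: 101.9
```

```bash
python3 -c "
from h import *
s=tool()[2];print(s['moment'].round(2),s['ft_force'].round(1));go((507,-215,196),np.radians(80))"
```

```text
[-0.53  1.14  1.61] [-5.2 -2.1  9.1]
shift [2.1 0.7 1.3]
turn -1.254 j7 0.934
```

At the stop: the moment jumped to 1.6 N m. Holding a second, then letting go.

Emit:
pendant(offsets={"dx":[0,0,0,0,0,0,0,0,0,0],"dy":[0,0,0,0,0,0,0,0,0,0],"dz":[0,0,0,0,0,0,0,0,0,0],"yaw":[0,0,0,0,0,0,0,0,0,0]})

```text
t: 6.9
eef_pos: [506.7, -217.2, 197.3]
eef_rot: [0.001, 0.655, 0.756, -0.001]
ft_force: [-5.5, -2.4, 8.9]
gripper_width: 10.8
finger_force: 101.8
```

Emit:
pendant(offsets={"dx":[0,0,0,0,0,0,0,0,0],"dy":[0,0,0,0,0,0,0,0,0],"dz":[0,0,0,0,-20,-40,-40,-20,0],"yaw":[0,0,0,0,0,0,0,0,0]}, aperture=76)

```text
t: 7.8
eef_pos: [508.4, -216.1, 318.4]
eef_rot: [0.002, 0.656, 0.755, 0.002]
ft_force: [-0.6, -0.7, -1.5]
gripper_width: 75.9
finger_force: 0.0
```

```bash
python3 see.py w3.png;python3 -c "
from h import *
go((529.7,-82,300),np.radians(80))"
```

```text
[ 507.6 -215.4  316.5] [-0.4  0.4  0.9  1.8 -0.4  1.1  0.8]
cap 0.88 [409.3, 85.9] 1324 top 69.65225432254853 med [704.2 -81.6] box ((705.1348266601562, -80.7331771850586), (42.152591705322266, 44.18000030517578), 1.8628315925598145)
cap 0.66 [300.9, 46.2] 3287 top 196.83895210893306 med [529.1 -82.4] box ((529.8154907226562, -82.9294662475586), (44.376014709472656, 44.16511535644531), 2.427349328994751)
vent 0.71 [256.0, 183.8] 1304 top 198.60197398782924 med [ 505.  -214.7] box ((505.21075439453125, -215.6950225830078), (13.244759559631348, 45.84404754638672), 79.82339477539062)
steamer 0.87 [276.0, 117.0] 41300 top 186.21810756590457 med [ 578.7 -170.5] box ((555.5615844726562, -159.76608276367188), (180.26296997070312, 110.3900375366211), 73.25298309326172)
tweezers 0.62 [203.7, 75.0] 1092 top 156.95528545044934 med [ 442.2 -116. ] box ((446.4703063964844, -111.59347534179688), (127.34619903564453, 19.22492218017578), 83.2533187866211)
shift [128.6  41.7  14.3]
turn -1.257 j7 0.817
```

View pics/w3.png

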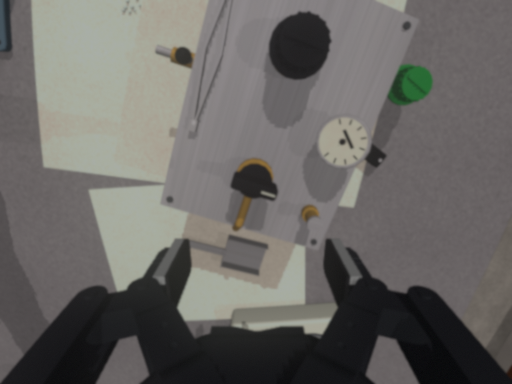

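The knob has sprung back: its bar is along steamer x again at (255,182). Now over to the black cap at (300,46).

Emit:
pendant(offsets={"dx":[43,43,42.7,0,0],"dy":[14,14,13.8,0,0],"dz":[0,0,15,35,0],"yaw":[0,0,0,0,0]})

```text
t: 8.55
eef_pos: [527.7, -80.0, 261.4]
eef_rot: [-0.003, 0.655, 0.756, -0.003]
ft_force: [-0.5, -0.1, -0.4]
gripper_width: 76.0
finger_force: 0.0
```

Run:
```python
from h import *
p,d,ci=snap('wrist')
for r in cut_out('wrist','cap'):
    P=cloud(ci,d,r['region']); zt=np.percentile(P[:,2],90)
    if zt<150: continue
    Q=P[P[:,2]>zt-8][:,:2]; print(r['conf'],zt,cv2.minEnclosingCircle(Q.astype(np.float32)),cv2.minAreaRect(Q.astype(np.float32)))
go((529.9,-82.1,188))
```

```text
0.96 199.7399368860689 ((531.1849365234375, -85.00262451171875), 23.50895881652832) ((531.2763061523438, -83.97610473632812), (45.14749526977539, 44.30646514892578), 20.67896842956543)
shift [ 1.6  0.7 77.4]
```

Emit:
pendant(offsets={"dx":[1.3,0,0,0,0],"dy":[0.9,0,0,0,0],"dz":[27,30,16,4.4,0],"yaw":[0,0,0,0,0]})

```text
t: 9.15
eef_pos: [531.4, -82.1, 188.8]
eef_rot: [0.0, 0.657, 0.754, 0.0]
ft_force: [0.4, 0.8, -0.0]
gripper_width: 76.0
finger_force: 0.0
```

Emit:
pendant(offsets={"dx":[0,0,0,0,0],"dy":[0,0,0,0,0],"dz":[0,0,0,0,0],"yaw":[0,0,0,0,0]}, aperture=35, clamp_n=110)

```text
t: 9.65
eef_pos: [531.5, -81.3, 189.7]
eef_rot: [0.0, 0.656, 0.754, 0.001]
ft_force: [-5.3, 0.7, 11.2]
gripper_width: 41.2
finger_force: 109.6
```

```bash
python3 -c "
from h import *
s=tool()[2];print(s['moment'].round(2),s['joint_positions'].round(2),tool()[0])"
```

```text
[ 0.15  0.82 -0.04] [-0.55  0.55  0.83  1.93 -0.52  0.89  0.68] [531.49948037 -81.32793999 189.71285251]
```

Emit:
pendant(offsets={"dx":[0,0,0],"dy":[0,0,0],"dz":[0,0,0],"yaw":[-0.06,-0.06,0]})

```text
t: 9.95
eef_pos: [531.3, -81.8, 189.7]
eef_rot: [0.0, 0.611, 0.792, 0.001]
ft_force: [-3.9, 0.3, 10.4]
gripper_width: 41.3
finger_force: 110.2
```

```bash
python3 -c "
from h import *
s=tool()[2];print(s['moment'].round(2),s['ft_force'].round(1))"
```

```text
[ 0.04  0.77 -0.75] [-3.9  0.3 10.4]
```

Counter-clockwise meets the stop at 0.75 N m, so it should be a left-hand thread. Trying clockwise.

Emit:
pendant(offsets={"dx":[0,0,0,0],"dy":[0,0,0,0],"dz":[0,0,0,0],"yaw":[0.1,0.1,0.1,0]})

```text
t: 10.35
eef_pos: [531.7, -80.7, 189.7]
eef_rot: [-0.0, 0.722, 0.692, 0.001]
ft_force: [-4.1, 3.2, 12.8]
gripper_width: 41.2
finger_force: 111.5
```

```bash
python3 -c "
from h import *
s=tool()[2];print(s['moment'].round(2),s['ft_force'].round(1),tool()[0])"
```

```text
[ 0.55  0.81 -0.07] [-4.1  3.2 12.8] [531.66034367 -80.65939762 189.73728619]
```

Emit:
pendant(offsets={"dx":[0,0,0,0,0,0,0,0,0],"dy":[0,0,0,0,0,0,0,0,0],"dz":[-0.8,-0.4,-0.4,-0.4,-0.4,-0.4,-0.4,-0.4,0],"yaw":[0.13,0.13,0.13,0.13,0.13,0.13,0.13,0.13,0]})

```text
t: 11.25
eef_pos: [531.5, -81.1, 192.5]
eef_rot: [0.0, 0.97, 0.242, 0.0]
ft_force: [-1.5, 0.6, 4.1]
gripper_width: 41.1
finger_force: 111.2
```

```bash
python3 -c "
from h import *
s=tool()[2];print(s['moment'].round(2),s['ft_force'].round(1),tool()[0],s['joint_positions'].round(2))"
```

```text
[ 0.18  0.32 -0.  ] [-1.5  0.6  4.1] [531.47481954 -81.13841706 192.48160244] [-0.72  0.71  1.14  1.93 -0.77  1.02 -0.32]
```

Emit:
pendant(offsets={"dx":[0,0,0,0],"dy":[0,0,0,0],"dz":[0,-2,-3,0],"yaw":[0.03,0,0,0]})

```text
t: 11.65
eef_pos: [531.3, -80.9, 197.0]
eef_rot: [-0.0, 0.974, 0.228, 0.0]
ft_force: [0.4, -0.5, -2.4]
gripper_width: 41.1
finger_force: 111.2
```

```bash
python3 -c "
from h import *
s=tool()[2];print(s['moment'].round(2),s['ft_force'].round(1))"
```

```text
[-0.03 -0.02 -0.  ] [ 0.4 -0.5 -2.4]
```

Emit:
pendant(offsets={"dx":[0,0,0,0,0,0,0,0],"dy":[0,0,0,0,0,0,0,0],"dz":[-15,-25,-25,-20,-8,0,0,0],"yaw":[0,0,0,0,0,0,0,0]})

```text
t: 12.45
eef_pos: [530.5, -80.8, 288.7]
eef_rot: [-0.0, 0.974, 0.228, -0.001]
ft_force: [0.5, -0.5, -0.7]
gripper_width: 41.1
finger_force: 111.7
```

```bash
python3 -c "
from h import *
snap('scene','s9.png');p=cv2.imread('pics/s9.png')[100:300,60:320];cv2.imwrite('pics/s9c.png',cv2.resize(p,None,fx=3,fy=3))
s=tool()[2];print(s['ft_force'].round(1),s['joint_velocities'].round(3),tool()[0])"
```

```text
[ 0.1 -0.4 -1.9] [ 0.     0.002  0.002 -0.005  0.003 -0.001 -0.001] [530.5350156  -80.86605273 288.75803885]
```

View pics/s9c.png

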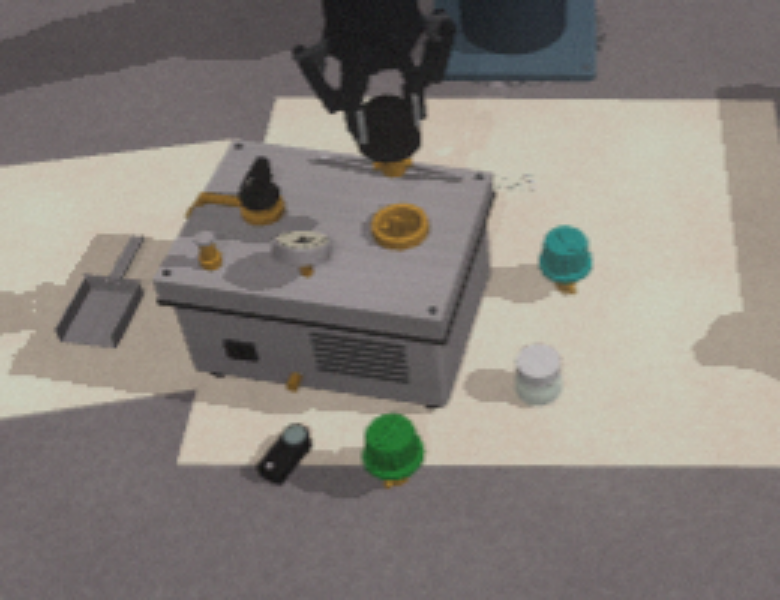

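The cap with its brass stem hangs in the gripper at (388,135), above the open filler at (400,226). Everything else is still in place.

```bash
python3 -c "
from plant import job
print(job.job_done())"
```

```text
the job is handed in; nothing more can be done
None
```

The job is done and handed in: I bled the vent (held at its stop for over a second, then sprung back), unscrewed the cap clockwise (left-hand thread), and the gripper is holding it about 100 mm above the filler, at 12.5 s of the 51 s allowed.

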